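# Set the air valve and hold a test plug down on the leak tester

## Task

On the white leak tester, first turn the black valve handle anticlockwise (seen from above) until its pointed end lines up with the single long mark on the dial, 60 degrees open, and leave it there. Then stand the steel plug with the flange, stem down, in the tester's round collar and press it straight down against the sprung plunger until its flange sits flush on the collar's rim; finish there, still holding it firmly down on that stop, because the plunger pushes it back up if you let go. Leave the weight and the cup where they are.

Things in the scene. Friction and masses are not known exactly. Their poses are not given: they have to be found in the camera images.
- tester: Fixed white leak tester, 300 mm wide (its y); flat top 80 mm up, from x = -60 to +100 mm; before it (-x, robot's side) a lower sloping key panel to x = -140 mm. Origin on the work surface, z up. On the flat top: valve axis at (20, -85) mm, collar at (20, 75) mm, joined by a thin tube 10 mm high.
- valve (a joint): Opening of the valve handle, rad: 0 closed, pointed end towards the tester's -x; grows anticlockwise seen from above (pointed end swings to the tester's -y); stops at 1.571. The long mark is at 1.047 (60 degrees); short marks at 0, 30 and 90 degrees. Stays where it is left; about 0.1 N m of friction.
- handle_grip (a point): On the valve's vertical axis, 10 mm below the handle's top. Handle: black upright bar 12 mm thick, 24 mm high, underside 24 mm above the tester's flat top, reaching 45 mm from the axis to its pointed end (this point's -x) and 18 mm to its blunt end; pinch it across its thickness from above. Under it a brass block 26 mm square, 14 mm high, and a flat dial of 116 mm diameter.
- pointer_tip (a point): The pointed end of the valve handle, 45 mm from the turning axis, at the height of handle_grip.
- long_mark (a point): Middle of the single long black mark on the dial (26 mm long, 43 mm from the valve's axis), at dial height.
- collar: Dark steel ring fixed on the tester's flat top, outer diameter 64 mm, bore 35 mm, 32 mm high; origin at the centre of its underside. Its flat upper rim is the hard stop.
- collar_rim (a point): Centre of the collar's mouth, level with its upper rim, 112 mm above the work surface; z up.
- plunger (a joint): How far the brass spring plunger in the collar's bore is pressed down, m: 0 at rest, 0.012 when the plug's flange is on the rim (it could go to 0.016 without the plug's flange). Its spring pushes up with 6 N at rest and 12 N at 0.012 (500 N/m), so a steady push of 15 to 25 N keeps the flange on the rim.
- plunger_top (a point): Centre of the plunger's flat top, 22 mm diameter; at rest it lies 10 mm below the collar's rim.
- plug: Loose round steel plug, about 0.25 kg, standing on its stem. From the bottom: stem 32 mm diameter, 22 mm long, foot chamfered 3 mm; flange 52 mm diameter, 8 mm thick; neck (the grip) 28 mm diameter, 30 to 72 mm up. Origin: centre of the stem's underside, z up. In the collar it rests on the plunger, flange 12 mm above the rim; with the flange on the rim its origin is 22 mm below the rim.
- weight: Bystander: loose steel weight, a 44 mm wide cylinder with a small knob, 64 mm high in all; origin at the centre of its underside.
- cup: Bystander: loose open steel cup, 54 mm wide, 55 mm high; origin at the centre of its underside.
There are look-alikes about, which are no part of the job. Leave any blue look-alike of the plug alone.

How it is judged:
On the way, in this order (a step that is already met when the one before it is completed fails the run):
1. the valve handle stands at the long mark (60 degrees, within 7) (value of joint valve between 0.927 and 1.167 rad), for 0.3 s.
2. the plug is pressed down in the collar until its flange bears on the rim (value of joint plunger above 0.0105 m and horizontal distance between plug and collar_rim below 0.004 m and angle between plug's own z axis and vertical below 0.08 rad and z of plug in the frame of collar_rim below -0.0205 m and contact force between plug and collar above 1.5 N and (contact force between plug and the fingers above 4 N or contact force between plug and the arm above 4 N)), for 0.3 s.
At the end, for the whole second after the job is handed in: Valve within 7 degrees of 60; the robot still holds the plug down in the collar: upright within 0.08 rad, within 4 mm of centre, plunger pressed 10.5 mm or more, the stem at least 20.5 mm below the rim, the flange bearing on the rim with over 1.5 N (all of step 1 and all of step 2); the arm keeps its last pose, push and grip.
It fails at once if the weight is moved more than 30 mm (distance of weight from where it was at the start of the episode above 0.03 m).
It fails at once if the cup is moved more than 30 mm (distance of cup from where it was at the start of the episode above 0.03 m).
It also fails if it takes over 64 s, if anything falls off the work surface, if the arm or the gripper's body presses on something with over 40 N, if the wrist force passes 120 N, or if a joint passes its speed limit or range.

## Robot

A 7-joint arm with a two-finger parallel gripper is mounted at the origin on the work surface. World frame = base frame: x ahead of the robot, y to its left, z up, the work surface at z = 0. Lengths are in m, angles in rad, forces in N, time in s.
With the tool pointing down it reaches from about 0.4 to 0.85 m from the base axis. Payload 10.4 kg.
Tool frame: the origin (TCP) lies on the centre line of the jaws, within the pads' length; the fingertips stand 11 mm ahead of it and the grasp point (between the pads) lies 8 mm behind it (tip_reach is the distance from the TCP to the fingertips, in m); z points along the fingers, y is the line along which they close (so a half turn about z gives the same grasp; the last joint's range is limited). The gripper opens to 85 mm and grips with 20 to 120 N. Pads are 22 mm wide; open, the fingers measure 114 mm over their backs; the gripper's body (76 mm by 85 mm) begins 54 mm behind the grasp point. The pads swing forward as they close: fully open they stand 13 mm farther back than shut.
Start: joints at [-1.251, 0.332, -0.065, 1.46, 0.022, 1.35, -0.088], TCP at [0.21, 0.589, 0.242] pointing down, gripper open.
Joint ranges: [-2.6, 2.6], [-0.5, 2.12], [-1.47, 1.34], [0.16, 2.42], [-1.27, 4.41], [0.06, 2.06], [-2.6, 2.6]. Speed limits (rad/s): [2.22, 2.22, 2.79, 2.79, 3.14, 3.14, 3.14].

## Interface

Orientations are given as a unit quaternion [x, y, z, w].
In Python, from workcell import get_obs, camera, hand_in, tip_reach gives the robot as it stands. The module is installed in compiled form; this text tells all that it offers.
- The arm moves only by the tool move_arm, never from a script. Its argument "plan" is a list of rows, each an object with "delta_pos": the shift along the tool's x, y, z in fractions of the full range, 1 being 0.75 m, a list of three; "turn": the turn, a rotation vector about the tool's x, y, z in fractions of the full range, 1 being pi rad, a list of three; "fingers": the closure, from 0 (fully open) to 1 (shut). A call has 1 to 12 rows; each row is the pose to reach, as a shift and turn from the pose commanded when the call began, along the tool's axes at that moment; what a row does not reach only later rows make up. A row lasts 1/8 s, in which the tool goes at most 62.5 mm and 10.7 degrees, less where a joint would pass 70% of its speed; a pose out of reach is approached as far as the arm can. No shift or turn number may pass 1 either way. A call with a gripper value outside its range is refused whole. The fingers move at their own pace and stop on an object; "force" is the grip in N (left out, the last holds). Time passes only in rows, so rows that repeat a pose let the fingers close. It gives the time, the measured TCP pose, the force, the opening and the grip force at its end, in the units of the state.
- get_obs(): the state, without advancing time (a new reading comes with each control period).
- camera(name): name is "scene" or "side" or "wrist"; returns a dict with "color" (384x512x3 uint8, red, green, blue), "range_z" (384x512 float32, m along the optical axis (not along the pixel's ray), 0 where there is no reading), "fx", "fy", "cx", "cy" (pixels), "R" (3x3) and "t" (3): a world point X has camera coordinates R X + t; the wrist camera has in their place "tool_from_camera" (4x4, takes a point from camera to tool coordinates, whose origin is the TCP and whose axes are the flange's). Camera axes: x right, y down, z forward; pixel columns grow to the right and rows downward; lengths in m; the calibration is good to about 2 mm. A picture is of the moment at which its call begins: read the wrist's pose just before it.
- hand_in(): hands the job in; it is judged then, once.
The state is a dict: "clock": time; "joint_pos": joint angles; "joint_velocities": joint speeds; "tau": joint torques, N m; "position": TCP position; "ee_rot": TCP orientation; "ft_force": force on the tool from outside, world axes, zero at the start; "torque": the same for the moment, N m; "grip_width": opening from 0.0 (shut) to 1.0 (fully open); "grasp_force": force on a finger pad.
Only numpy, scipy, OpenCV 4.12 (cv2) and the standard library are available. Lean on these libraries where they do the work, as an engineer would, in place of code of your own. Each camera call takes 0.05 s, during which the arm holds its last target. There are 200 camera calls.

## Working session

There is one attempt and no reset: what is moved stays moved. The work goes in short steps, Python scripts to look and compute and a tool call to move; the robot and the scene stay as the last step left them, time stands still between calls to the robot, and variables do not carry over. Pictures are saved under pics/ and viewed, at most 10 in all, crops included, and the job is handed in when it is done.

Besides the shell and the picture viewer there is one more tool, called after "Call:" in YAML: its name, and indented under it one key for each argument. move_arm: Moves the arm, as the interface text tells. Its arguments: {"type":"object","properties":{"plan":{"type":"array","items":{"type":"object","properties":{"delta_pos":{"type":"array","items":{"type":"number"}},"turn":{"type":"array","items":{"type":"number"}},"fingers":{"type":"number"}}}},"force":{"type":"number"}},"required":["plan"]}

```bash
mkdir -p pics
cat > h.py <<'E'
import numpy as np, cv2
from workcell import get_obs, camera
from scipy.spatial.transform import Rotation as Rn
def cam(n):
    o=get_obs(); c=camera(n)
    if n=='wrist':
        T=np.eye(4); T[:3,:3]=Rn.from_quat(o['ee_rot']).as_matrix(); T[:3,3]=o['position']
        M=np.linalg.inv(T@c['tool_from_camera']); c['R']=M[:3,:3]; c['t']=M[:3,3]
    return c
def cloud(c):
    z=c['range_z']; v,u=np.mgrid[:z.shape[0],:z.shape[1]]
    P=np.stack([(u-c['cx'])/c['fx']*z,(v-c['cy'])/c['fy']*z,z],-1)
    W=(P-c['t'])@c['R']; W[z<=0]=np.nan
    return W
def ray(c,u,v,h):
    d=np.array([(u-c['cx'])/c['fx'],(v-c['cy'])/c['fy'],1])@c['R']; o=-c['R'].T@c['t']
    return o+d*(h-o[2])/d[2]
def proj(c,X):
    p=c['R']@np.asarray(X)+c['t']; return p[0]/p[2]*c['fx']+c['cx'],p[1]/p[2]*c['fy']+c['cy']
def save(n,im): cv2.imwrite('pics/'+n+'.png',cv2.cvtColor(im,cv2.COLOR_RGB2BGR))
E
python3 - <<'E'
from h import *
import pickle
o=get_obs();print(o)
ims=[]
d={}
for n in ['scene','side','wrist']:
    c=cam(n);d[n]=c;ims.append(c['color'])
    print(n,-c['R'].T@c['t'],c['fx'])
pickle.dump(d,open('d.pkl','wb'))
for n in d: save(n+'0',d[n]['color'])
E
```

```text
{'clock': 0.0, 'joint_pos': array([-1.2505801 ,  0.33287715, -0.06471712,  1.46097671,  0.0215999 ,
        1.3498837 , -0.08850026]), 'joint_velocities': array([ 1.60972944e-03, -2.31140966e-03,  5.06153251e-05, -8.01101106e-04,
       -1.30702779e-03,  1.45676544e-03, -1.45306190e-04]), 'tau': array([-7.08712832e-04, -6.25444293e+01,  4.85680648e-02, -3.91614532e+01,
        1.61344442e-02,  9.71854432e-03,  4.43860841e-07]), 'position': array([0.2099586 , 0.58828467, 0.24149577]), 'ee_rot': array([ 1.70551409e-01,  9.85348513e-01, -7.18659863e-04, -9.28146127e-05]), 'ft_force': array([-0.60957859, -0.31379115, -0.82951677]), 'torque': array([-0.00039184,  0.00796489, -0.00154355]), 'grasp_force': 0.0, 'grip_width': 0.999588430994183}
scene [1.18121689 0.62891627 0.68704756] 386.5565319173242
side [ 0.43436136 -0.82647595  0.81989973] 487.3653567166101
wrist [0.1331312  0.61681919 0.37419417] 295.4923165794399
```

View pics/scene0.png

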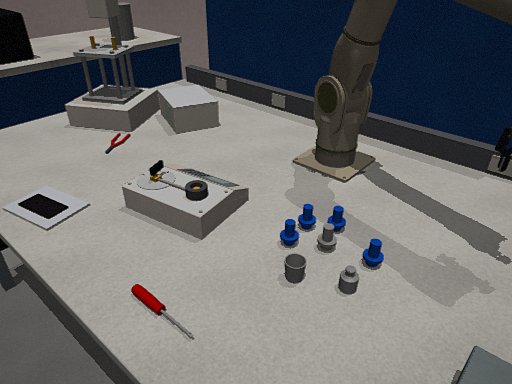

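View pics/side0.png

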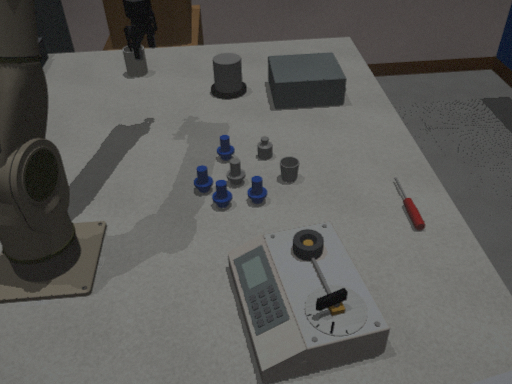

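The steel plug is at scene (327,237) and side (236,172). Things it could be taken for:

| Object | Scene | Side |
|---|---|---|
| Blue look-alike | (290,232) | (222,194) |
| Blue look-alike | (307,216) | (203,180) |
| Blue look-alike | (338,218) | (225,148) |
| Blue look-alike | (374,252) | (257,190) |
| Weight | (348,280) | (265,148) |
| Cup | (295,267) | (289,169) |

The tester's collar is at side (308,243), with the handle at about (332,299). I'll check these in a close crop and measure.

Run:
```python
from h import *
import pickle
d=pickle.load(open('d.pkl','rb'))
a=d['side']['color'][225:375,225:395]; b=d['side']['color'][125:215,180:310]
c=d['scene']['color'][150:240,115:255]
A=cv2.resize(a,(510,450),interpolation=cv2.INTER_CUBIC); B=cv2.resize(b,(290,201),interpolation=cv2.INTER_CUBIC); C=cv2.resize(c,(290,186),interpolation=cv2.INTER_CUBIC)
im=np.zeros((450,800,3),np.uint8); im[:,:510]=A; im[:201,510:]=B; im[210:396,510:]=C
save('crop1',im)
for n in ['scene','side']:
    c=d[n]; W=cloud(c); hsv=cv2.cvtColor(c['color'],cv2.COLOR_RGB2HSV)
    # objects by depth between .02 and .12
    z=W[...,2]; x=W[...,0]; y=W[...,1]
    ok=(x>.2)&(x<1.1)&(np.abs(y)<.9)&(z>.012)&(z<.2)
    k,l,s,ce=cv2.connectedComponentsWithStats(ok.astype(np.uint8))
    for i in range(1,k):
        if s[i,4]>60:
            p=W[l==i]; h=p[:,2]; t=p[h>np.nanpercentile(h,97)-.004]
            blue=np.mean((hsv[l==i][:,0]>100)&(hsv[l==i][:,1]>150))
            print(n,ce[i].round(),s[i,4],'mean',p.mean(0).round(3),'top',t.mean(0).round(3),round(h.max(),3),'blue',round(blue,2))
    # tester flat top
    m=(np.abs(z-.08)<.006)&ok&(hsv[...,2]>100)
    k,l,s,ce=cv2.connectedComponentsWithStats(m.astype(np.uint8)); i=1+np.argmax(s[1:,4])
    p=W[l==i]; r=cv2.minAreaRect((p[:,:2]*1000).astype(np.float32)); print('toprect',r, np.median(p[:,2]))
    q=W[ok&(z>.105)&(z<.117)&(np.hypot(x-r[0][0]/1e3,y-r[0][1]/1e3)<.15)]
    print('z~.112',len(q)); 
    q=W[ok&(z>.120)&(z<.14)&(np.hypot(x-r[0][0]/1e3,y-r[0][1]/1e3)<.2)]
    print('handle',len(q),q.mean(0),cv2.minAreaRect((q[:,:2]*1000).astype(np.float32)))
```

```text
scene [126. 113.] 1175 mean [ 0.336 -0.848  0.068] top [ 0.319 -0.885  0.114] 0.119 blue 0.0
scene [176. 116.] 442 mean [ 0.221 -0.65   0.073] top [ 0.217 -0.656  0.119] 0.123 blue 0.0
scene [184. 196.] 5675 mean [ 0.602 -0.148  0.068] top [ 0.593 -0.17   0.115] 0.13 blue 0.0
scene [ 43. 206.] 654 mean [ 0.871 -0.49   0.016] top [ 0.871 -0.492  0.016] 0.02 blue 0.08
scene [307. 216.] 283 mean [0.416 0.162 0.044] top [0.409 0.159 0.071] 0.074 blue 0.92
scene [332. 228.] 614 mean [0.416 0.243 0.044] top [0.409 0.24  0.071] 0.075 blue 0.42
scene [289. 232.] 330 mean [0.507 0.168 0.044] top [0.501 0.164 0.071] 0.074 blue 0.91
scene [374. 252.] 381 mean [0.433 0.375 0.044] top [0.426 0.372 0.071] 0.074 blue 0.93
scene [295. 266.] 497 mean [0.597 0.252 0.038] top [0.596 0.251 0.054] 0.056 blue 0.0
scene [349. 279.] 390 mean [0.549 0.371 0.039] top [0.542 0.368 0.062] 0.064 blue 0.0
scene [154. 304.] 541 mean [0.883 0.078 0.02 ] top [0.881 0.052 0.024] 0.028 blue 0.01
scene [485. 369.] 1453 mean [0.64  0.668 0.099] top [0.64  0.669 0.099] 0.103 blue 0.0
toprect ((590.5599365234375, -183.491
[... 790 characters left out ...]
ean [0.359 0.215 0.044] top [0.358 0.221 0.073] 0.076 blue 0.39
side [257. 189.] 345 mean [0.498 0.152 0.045] top [0.498 0.16  0.072] 0.075 blue 0.37
side [412. 210.] 362 mean [0.876 0.057 0.02 ] top [0.878 0.043 0.025] 0.031 blue 0.03
side [222. 193.] 353 mean [0.407 0.147 0.045] top [0.407 0.153 0.072] 0.076 blue 0.42
side [305. 301.] 17330 mean [ 0.556 -0.231  0.072] top [ 0.589 -0.192  0.117] 0.13 blue 0.0
toprect ((585.5330810546875, -186.8544921875), (179.7835693359375, 300.49322509765625), 9.632502555847168) 0.08007306734329708
z~.112 569
handle 250 [ 0.59681087 -0.27547999  0.12619042] ((596.607421875, -273.89508056640625), (61.891693115234375, 14.34660816192627), 20.091876983642578)
```

View pics/crop1.png

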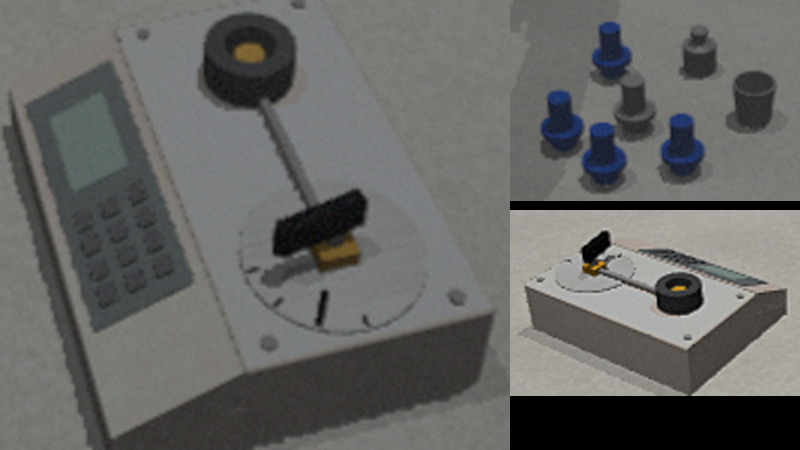

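```bash
cat >> h.py <<'E'
def go(pos,yaw=None):
    "delta_pos / turn (tool axes) from the current pose to TCP pos, tool pointing down, tool y at yaw deg"
    o=get_obs(); R0=Rn.from_quat(o['ee_rot']); 
    R1=R0
    if yaw is not None:
        a=np.radians(yaw); y=np.array([np.cos(a),np.sin(a),0]); z=np.array([0,0,-1.])
        R1=Rn.from_matrix(np.stack([np.cross(y,z),y,z],1))
    print('clock',o['clock'],'pos',o['position'].round(4),'d',R0.inv().apply(np.array(pos)-o['position']).round(4),'turn',(R0.inv()*R1).as_rotvec().round(4))
def circ(p):
    A=np.c_[2*p[:,:2],np.ones(len(p))]; s=np.linalg.lstsq(A,(p[:,:2]**2).sum(1),rcond=None)[0]
    return s[:2],np.sqrt(s[2]+s[0]**2+s[1]**2)
E
python3 - <<'E'
from h import *
go([.52,-.21,.27],-69)
go([.46,.13,.27],-69)
E
```

```text
clock 0.15 pos [0.21   0.5884 0.2417] d [-0.5603 -0.6478 -0.0276] turn [-4.0000e-04  1.3000e-03  2.4323e+00]
clock 0.15 pos [0.21   0.5884 0.2417] d [-0.3895 -0.3477 -0.0279] turn [-4.0000e-04  1.3000e-03  2.4323e+00]
```

Careful with the scale: shifts go in shares of 0.75 m and turns go in shares of pi rad. That gives: -0.51 m / 0.75 = -0.68, -0.46 m / 0.75 = -0.6133, 2.16 rad / 3.1416 = 0.6875.

Call:
move_arm:
  plan:
    - {"delta_pos":[-0.0667,-0.0533,-0.0133],"turn":[0,0,0.0573]}
    - {"delta_pos":[-0.12,-0.1067,-0.0267],"turn":[0,0,0.1146]}
    - {"delta_pos":[-0.1867,-0.16,-0.0373],"turn":[0,0,0.1719]}
    - {"delta_pos":[-0.24,-0.2133,-0.0373],"turn":[0,0,0.2292]}
    - {"delta_pos":[-0.2933,-0.2667,-0.0373],"turn":[0,0,0.2865]}
    - {"delta_pos":[-0.3467,-0.32,-0.0373],"turn":[0,0,0.3438]}
    - {"delta_pos":[-0.4,-0.3733,-0.0373],"turn":[0,0,0.4011]}
    - {"delta_pos":[-0.4533,-0.4267,-0.0373],"turn":[0,0,0.4584]}
    - {"delta_pos":[-0.5067,-0.48,-0.0373],"turn":[0,0,0.5157]}
    - {"delta_pos":[-0.5467,-0.5467,-0.0373],"turn":[0,0,0.573]}
    - {"delta_pos":[-0.5867,-0.6133,-0.0373],"turn":[0,0,0.6303]}
    - {"delta_pos":[-0.6267,-0.68,-0.0373],"turn":[0,0,0.6875]}

```text
validation failed for argument at $.pl...
```

Run:
```python
from h import *
go([.52,-.21,.27],-69); print(get_obs()['joint_pos'].round(2))
```

```text
clock 0.15 pos [0.21   0.5884 0.2417] d [-0.5603 -0.6478 -0.0276] turn [-4.0000e-04  1.3000e-03  2.4323e+00]
[-1.25  0.33 -0.06  1.46  0.02  1.35 -0.09]
```

Converted, -0.51 m / 0.75 = -0.68, -0.09 m / 0.75 = -0.12, 2.16 rad / 3.1416 = 0.6875.

Call:
move_arm:
  plan:
    - {"delta_pos":[-0.0667,-0.0533,-0.0133],"turn":[0,0,0.0573],"fingers":0}
    - {"delta_pos":[-0.12,-0.1067,-0.0267],"turn":[0,0,0.1146],"fingers":0}
    - {"delta_pos":[-0.1867,-0.16,-0.0373],"turn":[0,0,0.1719],"fingers":0}
    - {"delta_pos":[-0.24,-0.2133,-0.0373],"turn":[0,0,0.2292],"fingers":0}
    - {"delta_pos":[-0.2933,-0.2667,-0.0373],"turn":[0,0,0.2865],"fingers":0}
    - {"delta_pos":[-0.3467,-0.32,-0.0373],"turn":[0,0,0.3438],"fingers":0}
    - {"delta_pos":[-0.4,-0.3733,-0.0373],"turn":[0,0,0.4011],"fingers":0}
    - {"delta_pos":[-0.4533,-0.4267,-0.0373],"turn":[0,0,0.4584],"fingers":0}
    - {"delta_pos":[-0.5067,-0.48,-0.0373],"turn":[0,0,0.5157],"fingers":0}
    - {"delta_pos":[-0.5467,-0.5467,-0.0373],"turn":[0,0,0.573],"fingers":0}
    - {"delta_pos":[-0.5867,-0.6133,-0.0373],"turn":[0,0,0.6303],"fingers":0}
    - {"delta_pos":[-0.6267,-0.68,-0.0373],"turn":[0,0,0.6875],"fingers":0}

```text
clock: 1.65
position: [0.4813, -0.0515, 0.2703]
ee_rot: [0.95, 0.311, 0.0, -0.0]
ft_force: [1.7, -0.1, 0.2]
grip_width: 1.003
grasp_force: 0.0
```

Run:
```python
from h import *
go([.52,-.21,.27],-69); print(get_obs()['joint_pos'].round(2))
```

```text
clock 1.65 pos [ 0.4813 -0.0515  0.2703] d [-0.0625  0.1507  0.0003] turn [-2.000e-04 -5.000e-04  2.665e-01]
[-0.58 -0.03  0.59  1.81  0.01  1.36 -0.93]
```

Converted, 0.15 m / 0.75 = 0.2, -0.0625 m / 0.75 = -0.0833, 0.266 rad / 3.1416 = 0.0847.

Call:
move_arm:
  plan:
    - {"delta_pos":[-0.0333,0.0733,0],"turn":[0,0,0.0446],"fingers":0}
    - {"delta_pos":[-0.0667,0.1467,0],"turn":[0,0,0.0828],"fingers":0}
    - {"delta_pos":[-0.0833,0.2,0],"turn":[0,0,0.0847],"fingers":0}
    - {"delta_pos":[-0.0833,0.2,0],"turn":[0,0,0.0847],"fingers":0}

```text
clock: 2.15
position: [0.5201, -0.2107, 0.2698]
ee_rot: [0.983, 0.183, -0.001, 0.001]
ft_force: [0.4, 0.4, 0.1]
grip_width: 1.003
grasp_force: 0.0
```

```bash
cat > m1.py <<'E'
from h import *
import pickle
d=pickle.load(open('d.pkl','rb')); 
c=cam('wrist'); d['wrist']=c; pickle.dump(d,open('d2.pkl','wb'))
save('w1',c['color'])
for n in ['wrist','side','scene']:
    c=d[n]; W=cloud(c); x,y,z=W[...,0],W[...,1],W[...,2]
    dark=c['color'].max(-1)<85
    near=np.hypot(x-.59,y+.18)<.18
    rim=near&(y>-.18)&(np.abs(z-.112)<.005)
    p=W[rim]; s=circ(p[:1]) if 0 else None
    hull=cv2.minEnclosingCircle((p[:,:2]*1000).astype(np.float32)) if len(p) else None
    h=near&(y<-.18)&(z>.121); q=W[h]
    r=cv2.minAreaRect((q[:,:2]*1000).astype(np.float32)) if len(q)>5 else None
    print(n,'rim n',len(p),hull,np.median(p[:,2]),'bar',len(q),r,np.median(q[:,2]))
E
python3 m1.py
```

```text
wrist rim n 2905 ((582.5628662109375, -109.56763458251953), 31.87272834777832) 0.11289851685973837 bar 20991 ((555.0396728515625, -247.64735412597656), (71.85292053222656, 134.4971466064453), 51.431949615478516) 0.3348712562375649
side rim n 425 ((583.4108276367188, -112.42310333251953), 33.108524322509766) 0.11171988415760681 bar 237 ((596.5933227539062, -273.9002380371094), (61.861602783203125, 14.34660816192627), 20.091873168945312) 0.1269702847732814
scene rim n 183 ((586.232421875, -108.19972229003906), 33.99564743041992) 0.11110010105580616 bar 61 ((599.7413940429688, -269.5475158691406), (62.80548858642578, 12.771820068359375), 23.00004768371582) 0.1264607790726767
```

View pics/w1.png

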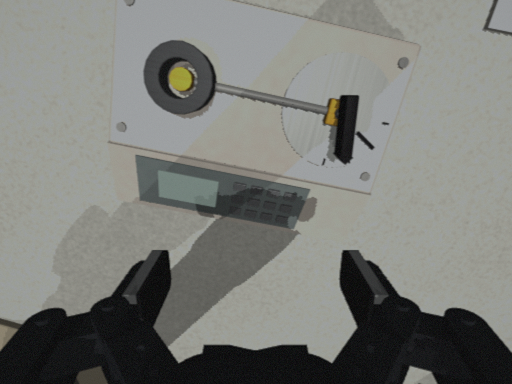

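Wrist view: collar mouth with yellow plunger at (181,78). The black bar runs from (347,97) to (345,160), beside the brass block at (333,112). Marks are at 0° (324,161), long (365,140) and 90° (385,123).

Run:
```python
from h import *
import pickle
d=pickle.load(open('d2.pkl','rb')); c=d['wrist']; W=cloud(c); x,y,z=W[...,0],W[...,1],W[...,2]
near=np.hypot(x-.605,y+.268)<.09
q=W[near&(z>.121)&(z<.135)]; r=cv2.minAreaRect((q[:,:2]*1000).astype(np.float32)); print('bar',len(q),r,np.median(q[:,2]))
print('bar spans width profile:')
a=np.radians(20); 
pc=q[:,:2]-q[:,:2].mean(0); u,s,vt=np.linalg.svd(pc,full_matrices=False); ax=vt[0]*np.sign(-vt[0][0]); print('tipdir',np.degrees(np.arctan2(ax[1],ax[0])))
t=pc@ax; w=pc@np.array([-ax[1],ax[0]])
for e in np.linspace(t.min(),t.max(),9)[:-1]:
    m=(t>=e)&(t<e+(np.ptp(t))/8); print(round(e,4),np.ptp(w[m]).round(4),end=' | ')
m=np.abs(z-.08)<.005; m&=(np.hypot(x-.59,y+.18)<.2)
k,l,s,ce=cv2.connectedComponentsWithStats(m.astype(np.uint8)); i=1+np.argmax(s[1:,4])
p=W[l==i]; print('\ntop',cv2.minAreaRect((p[:,:2]*1000).astype(np.float32)))
# dark small blobs on top plane
g=c['color'].max(-1); k,l,s,ce=cv2.connectedComponentsWithStats(((g<90)&near&(z<.09)).astype(np.uint8))
col=np.array([.583,-.1095])
for yaw in (9.4,):
    R=np.radians(yaw); v=col+np.array([np.sin(R)*.16,-np.cos(R)*.16]); print('valve',v)
for i in range(1,k):
    if s[i,4]>=4:
        P=ray(c,*ce[i],.08); D=P[:2]-v; print(ce[i].round(1),s[i,4],P.round(4),np.hypot(*D).round(4),(np.degrees(np.arctan2(D[1],D[0]))-180-9.4)%360)
```

```text
bar 999 ((596.330810546875, -271.4201354980469), (62.196510314941406, 13.01704216003418), 20.10807228088379) 0.128665546291264
bar spans width profile:
tipdir -159.50372563741263
-0.0287 0.0121 | -0.021 0.0118 | -0.0132 0.0118 | -0.0054 0.0124 | 0.0023 0.0124 | 0.0101 0.0122 | 0.0179 0.012 | 0.0257 0.013 | 
top ((581.5734252929688, -185.4439239501953), (187.12539672851562, 300.37628173828125), 9.51519775390625)
valve [ 0.60913215 -0.26735155]
[399.8  66.8] 4 [ 0.6721 -0.3071  0.08  ] 0.0745 138.3507597948683
[256.4  99.1] 10 [ 0.5913 -0.1837  0.08  ] 0.0855 272.6210072092242
[263.9 100.2] 9 [ 0.5931 -0.1914  0.08  ] 0.0776 272.52568812014977
[327.9 103.8] 12 [ 0.6138 -0.2551  0.08  ] 0.0131 239.7022526121779
[279.1 103.7] 28 [ 0.5956 -0.2075  0.08  ] 0.0614 273.33225882289366
[294.6 107.1] 7 [ 0.5982 -0.2239  0.08  ] 0.0448 274.7036813653334
[312.4 110.8] 24 [ 0.6016 -0.2429  0.08  ] 0.0256 277.76043571510536
[323.9 117.6] 12 [ 0.5997 -0.2572  0.08  ] 0.0139 303.6269491148244
[385.2 123.2] 12 [ 0.6179 -0.3206  0.08  ] 0.054 89.95793714436871
[333.1 134.5] 84 [ 0.5872 -0.274   0.08  ] 0.0229 7.43811355121386
[364.6 140.1] 95 [ 0.594  -0.3085  0.08  ] 0.0439 60.46739093032386
[323.2 161.8] 8 [ 0.5562 -0.277   0.08  ] 0.0538 0.8855549516501924
```

Run:
```python
from h import *
go([.609,-.267,.2],-69.7);go([.609,-.267,.111],-69.7)
```

```text
clock 2.2 pos [ 0.5202 -0.2086  0.2698] d [0.0618 0.0866 0.0697] turn [0.0002 0.0015 0.0159]
clock 2.2 pos [ 0.5202 -0.2086  0.2698] d [0.0619 0.0866 0.1587] turn [0.0002 0.0015 0.0159]
```

Converted, 0.12 m / 0.75 = 0.16, 0.0866 m / 0.75 = 0.1155, 0.016 rad / 3.1416 = 0.0051.

Call:
move_arm:
  plan:
    - {"delta_pos":[0.04,0.0573,0.0333],"turn":[0,0,0.0051],"fingers":0}
    - {"delta_pos":[0.0827,0.1155,0.08],"turn":[0,0,0.0051],"fingers":0}
    - {"delta_pos":[0.0827,0.1155,0.1333],"turn":[0,0,0.0051],"fingers":0}
    - {"delta_pos":[0.0827,0.1155,0.16],"turn":[0,0,0.0051],"fingers":0}
    - {"delta_pos":[0.0827,0.1155,0.16],"turn":[0,0,0.0051],"fingers":0}
    - {"delta_pos":[0.0827,0.1155,0.16],"turn":[0,0,0.0051],"fingers":0}

```text
clock: 2.95
position: [0.6106, -0.2651, 0.1526]
ee_rot: [0.984, 0.178, 0.001, 0.0]
ft_force: [0.7, 0.2, 0.3]
grip_width: 0.998
grasp_force: 0.0
```

Run:
```python
from h import *
go([.609,-.267,.111],-69.7);
```

```text
clock 2.95 pos [ 0.6106 -0.2651  0.1526] d [-0.0023  0.0012  0.0416] turn [ 0.0011 -0.0028  0.0032]
```

Converted, 0.04 m / 0.75 = 0.0533, -0.001 m / 0.75 = -0.0013.

Call:
move_arm:
  plan:
    - {"delta_pos":[-0.0013,0.0013,0.04],"turn":[0,0,0],"fingers":0}
    - {"delta_pos":[-0.0013,0.0013,0.0533],"turn":[0,0,0],"fingers":0}
    - {"delta_pos":[-0.0013,0.0013,0.0533],"turn":[0,0,0],"fingers":1}
    - {"delta_pos":[-0.0013,0.0013,0.0533],"turn":[0,0,0],"fingers":1}
    - {"delta_pos":[-0.0013,0.0013,0.0533],"turn":[0,0,0],"fingers":1}
    - {"delta_pos":[-0.0013,0.0013,0.0533],"turn":[0,0,0],"fingers":1}
    - {"delta_pos":[-0.0013,0.0013,0.0533],"turn":[0,0,0],"fingers":1}
  force: 50

```text
clock: 3.82
position: [0.6101, -0.2686, 0.1112]
ee_rot: [0.984, 0.177, 0.001, 0.002]
ft_force: [4.7, -5.9, -0.5]
grip_width: 0.129
grasp_force: 53.3
```

Run:
```python
from h import *
go([.609,-.267,.111],-20.5); o=get_obs(); print(o['grip_width'],o['grasp_force'],o['ft_force'],o['torque'],o['joint_pos'].round(2))
```

```text
clock 3.825 pos [ 0.6101 -0.2686  0.1112] d [-0.0005 -0.0019  0.0002] turn [ 4.500e-03  1.000e-04 -8.573e-01]
0.12937071483569598 53.31782834182377 [ 4.72903321 -5.91117828 -0.54991798] [-1.16050956 -0.92676906 -0.00893045] [-0.16  0.61  0.71  1.53 -0.42  1.16 -0.58]
```

Converted, -0.001 m / 0.75 = -0.0013, -0.86 rad / 3.1416 = -0.2737.

Call:
move_arm:
  plan:
    - {"delta_pos":[0,-0.0013,0],"turn":[0,0,-0.0414],"fingers":1}
    - {"delta_pos":[0,-0.0013,0],"turn":[0,0,-0.0828],"fingers":1}
    - {"delta_pos":[0,-0.0013,0],"turn":[0,0,-0.1241],"fingers":1}
    - {"delta_pos":[0,-0.0013,0],"turn":[0,0,-0.1655],"fingers":1}
    - {"delta_pos":[0,-0.0013,0],"turn":[0,0,-0.2069],"fingers":1}
    - {"delta_pos":[0,-0.0013,0],"turn":[0,0,-0.2483],"fingers":1}
    - {"delta_pos":[0,-0.0013,0],"turn":[0,0,-0.2737],"fingers":1}
    - {"delta_pos":[0,-0.0013,0],"turn":[0,0,-0.2737],"fingers":1}
    - {"delta_pos":[0,-0.0013,0],"turn":[0,0,-0.2737],"fingers":1}
    - {"delta_pos":[0,-0.0013,0],"turn":[0,0,-0.2737],"fingers":1}

```text
clock: 5.08
position: [0.6101, -0.2686, 0.1113]
ee_rot: [0.821, 0.571, 0.0, 0.003]
ft_force: [7.7, -10.7, -3.0]
grip_width: 0.131
grasp_force: 52.8
```

Run:
```python
from h import *
go([.609,-.267,.111],-20.5); o=get_obs(); print(o['grip_width'],o['grasp_force'],o['ft_force'],o['torque'],o['joint_pos'].round(2))
```

```text
clock 5.075 pos [ 0.6101 -0.2686  0.1113] d [ 0.0011 -0.0016  0.0002] turn [0.0055 0.0029 0.0023]
0.13085761852005245 52.83752502291463 [  7.68910186 -10.72792214  -3.03792821] [-1.89277842 -1.58996859  0.06440955] [-0.04  0.56  0.53  1.52 -0.3   1.14  0.19]
```

Converted, -0.16 m / 0.75 = -0.2133, -0.04 m / 0.75 = -0.0533.

Call:
move_arm:
  plan:
    - {"delta_pos":[0,0,0],"turn":[0,0,0],"fingers":0}
    - {"delta_pos":[0,0,0],"turn":[0,0,0],"fingers":0}
    - {"delta_pos":[0,0,0],"turn":[0,0,0],"fingers":0}
    - {"delta_pos":[0,0,-0.0533],"turn":[0,0,0],"fingers":0}
    - {"delta_pos":[0,0,-0.1333],"turn":[0,0,0],"fingers":0}
    - {"delta_pos":[0,0,-0.2133],"turn":[0,0,0],"fingers":0}
    - {"delta_pos":[0,0,-0.2133],"turn":[0,0,0],"fingers":0}

```text
clock: 5.95
position: [0.6105, -0.2669, 0.276]
ee_rot: [0.821, 0.572, 0.003, 0.003]
ft_force: [0.4, 0.1, 0.2]
grip_width: 1.0
grasp_force: 0.0
```

```bash
cat > m2.py <<'E'
from h import *
c=cam('wrist'); W=cloud(c); x,y,z=W[...,0],W[...,1],W[...,2]
save('w2',c['color'])
near=np.hypot(x-.605,y+.268)<.09
q=W[near&(z>.121)&(z<.135)]; r=cv2.minAreaRect((q[:,:2]*1000).astype(np.float32)); print('bar',len(q),r)
q=q[:,:2]-q[:,:2].mean(0); vt=np.linalg.svd(q,full_matrices=False)[2]; ax=vt[0]*np.sign(-vt[0][1]); print('valve deg',np.degrees(np.arctan2(ax[1],ax[0]))%360-189.45)
p=W[(np.hypot(x-.583,y+.1095)<.06)&(np.abs(z-.112)<.005)]
print('rim',cv2.minEnclosingCircle((p[:,:2]*1000).astype(np.float32)),np.median(p[:,2]))
c=cam('side'); W=cloud(c); x,y,z=W[...,0],W[...,1],W[...,2]
near=np.hypot(x-.605,y+.268)<.09
q=W[near&(z>.121)&(z<.135)]; print('side bar',len(q),cv2.minAreaRect((q[:,:2]*1000).astype(np.float32)))
E
python3 m2.py
```

```text
bar 703 ((604.9468994140625, -279.59124755859375), (62.13455581665039, 13.603514671325684), 68.13361358642578)
valve deg 60.15720593241514
rim ((582.6527709960938, -109.90672302246094), 31.854455947875977) 0.1129723178118555
side bar 195 ((604.9185791015625, -281.6592712402344), (62.372657775878906, 12.432585716247559), 69.01457214355469)
```

View pics/w2.png

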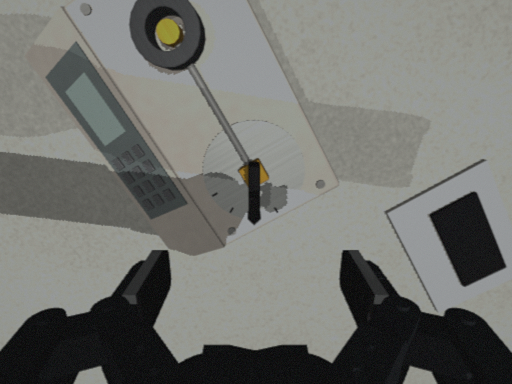

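The wrist view shows the pointed end at (254,222) over the long mark. The bar measures 60.2°, so the valve is done. Next is the plug.

Run:
```python
from h import *
go([.43,.19,.26],-30)
```

```text
clock 6.05 pos [ 0.609  -0.2656  0.2705] d [ 0.3654 -0.3258  0.0104] turn [ 0.0007 -0.0005  0.1698]
```

Converted, 0.365 m / 0.75 = 0.4867, -0.25 m / 0.75 = -0.3333, 0.17 rad / 3.1416 = 0.0541.

Call:
move_arm:
  plan:
    - {"delta_pos":[0.0467,-0.04,0],"turn":[0,0,0.0064],"fingers":0}
    - {"delta_pos":[0.1,-0.0933,0],"turn":[0,0,0.0191],"fingers":0}
    - {"delta_pos":[0.1533,-0.14,0],"turn":[0,0,0.0318],"fingers":0}
    - {"delta_pos":[0.2067,-0.1867,0],"turn":[0,0,0.0541],"fingers":0}
    - {"delta_pos":[0.2667,-0.24,0],"turn":[0,0,0.0541],"fingers":0}
    - {"delta_pos":[0.32,-0.2867,0.0067],"turn":[0,0,0.0541],"fingers":0}
    - {"delta_pos":[0.3733,-0.3333,0.0133],"turn":[0,0,0.0541],"fingers":0}
    - {"delta_pos":[0.4267,-0.38,0.0133],"turn":[0,0,0.0541],"fingers":0}
    - {"delta_pos":[0.4667,-0.42,0.0133],"turn":[0,0,0.0541],"fingers":0}
    - {"delta_pos":[0.4867,-0.4347,0.0133],"turn":[0,0,0.0541],"fingers":0}
    - {"delta_pos":[0.4867,-0.4347,0.0133],"turn":[0,0,0.0541],"fingers":0}
    - {"delta_pos":[0.4867,-0.4347,0.0133],"turn":[0,0,0.0541],"fingers":0}

```text
clock: 7.55
position: [0.4302, 0.188, 0.2599]
ee_rot: [0.867, 0.499, -0.0, 0.0]
ft_force: [0.6, -0.0, -0.2]
grip_width: 0.999
grasp_force: 0.0
```

```bash
cat > m3.py <<'E'
from h import *
c=cam('wrist'); W=cloud(c); x,y,z=W[...,0],W[...,1],W[...,2]
save('w3',c['color']); hsv=cv2.cvtColor(c['color'],cv2.COLOR_RGB2HSV)
m=(z>.055)&(z<.08)&(x>.25)&(y>.05)
k,l,s,ce=cv2.connectedComponentsWithStats(m.astype(np.uint8))
for i in range(1,k):
    if s[i,4]>40:
        p=W[l==i]; p=p[p[:,2]>np.percentile(p[:,2],60)-.003]
        (e,r)=cv2.minEnclosingCircle((p[:,:2]*1000).astype(np.float32))
        print(ce[i].round(),s[i,4],np.array(e).round(1),round(r,1),np.median(p[:,2]).round(4),'S',np.median(hsv[l==i][:,1]))
q=(z>.022)&(z<.036)&(np.hypot(x-.447,y-.243)<.04); p=W[q]
print('flange',len(p),cv2.minEnclosingCircle((p[:,:2]*1000).astype(np.float32)),np.median(p[:,2]))
go([.447,.243,.12],-30)
E
python3 m3.py
```

```text
[155.  16.] 903 [422.4 370.9] 14.1 0.0731 S 202.0
[364.  38.] 405 [593.6 250.9] 26.7 0.0559 S 8.0
[240. 115.] 575 [446.3 249.5] 13.9 0.073 S 8.0
[319. 160.] 584 [497.6 162.8] 14.1 0.073 S 203.0
[185. 174.] 577 [357.8 225.8] 14.2 0.0731 S 206.0
[252. 203.] 530 [406.  157.1] 14.1 0.0731 S 203.0
flange 947 ((446.2349853515625, 249.38990783691406), 25.917930603027344) 0.031059467586335442
clock 7.6 pos [0.4303 0.188  0.26  ] d [ 0.056  -0.0132  0.14  ] turn [-0.      0.0006 -0.0029]
```

View pics/w3.png

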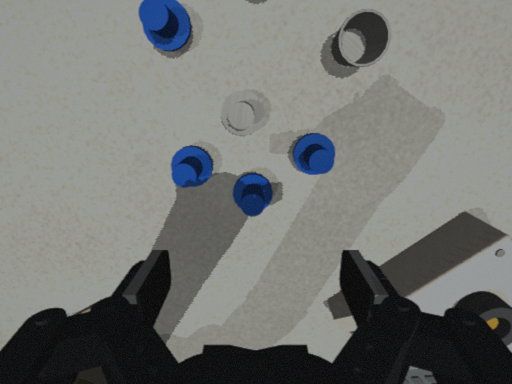

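Wrist view: the steel plug is at (240,115), grey and with blue ones around it, in line with the description. It measures (0.4463, 0.2494), top 73 mm. I'll descend with partly closed fingers.

Converted, 0.13 m / 0.75 = 0.1733, 0.1 m / 0.75 = 0.1333.

Call:
move_arm:
  plan:
    - {"delta_pos":[0.04,-0.0107,0.0667],"turn":[0,0,0],"fingers":0.25}
    - {"delta_pos":[0.0813,-0.022,0.1333],"turn":[0,0,0],"fingers":0.25}
    - {"delta_pos":[0.0813,-0.022,0.1733],"turn":[0,0,0],"fingers":0.25}
    - {"delta_pos":[0.0813,-0.022,0.1733],"turn":[0,0,0],"fingers":0.25}

```text
clock: 8.1
position: [0.4453, 0.2487, 0.1283]
ee_rot: [0.867, 0.499, -0.002, 0.001]
ft_force: [0.2, -0.1, -0.4]
grip_width: 0.752
grasp_force: 0.0
```

```bash
sed -i "s/'w3'/'w4'/; s/go(.*/go([.4463,.2494,.046],-30)/" m3.py; python3 m3.py
```

```text
[125.  71.] 2300 [422.8 371. ] 14.4 0.0731 S 206.0
[450. 100.] 994 [594.2 251.2] 27.1 0.0559 S 8.0
[258. 213.] 1455 [446.8 249.3] 14.3 0.073 S 8.0
[375. 271.] 1204 [498.1 163.1] 14.4 0.073 S 215.0
[191. 294.] 98 [366.1 217.4] 7.8 0.0731 S 193.5
[272. 325.] 1255 [406.4 157.3] 14.3 0.073 S 215.0
flange 1628 ((446.62847900390625, 249.4335479736328), 26.00472640991211) 0.031063013877373806
clock 8.15 pos [0.4462 0.2493 0.1302] d [0.0002 0.     0.0842] turn [-0.0002  0.0015 -0.0023]
```

Converted, -0.11 m / 0.75 = -0.1467, 0.084 m / 0.75 = 0.112.

Call:
move_arm:
  plan:
    - {"delta_pos":[0,0,0.06],"turn":[0,0,0],"fingers":0.25}
    - {"delta_pos":[0,0,0.1067],"turn":[0,0,0],"fingers":0.25}
    - {"delta_pos":[0,0,0.112],"turn":[0,0,0],"fingers":0.25}
    - {"delta_pos":[0,0,0.112],"turn":[0,0,0],"fingers":1}
    - {"delta_pos":[0,0,0.112],"turn":[0,0,0],"fingers":1}
    - {"delta_pos":[0,0,0.112],"turn":[0,0,0],"fingers":1}
    - {"delta_pos":[0,0,0.112],"turn":[0,0,0],"fingers":1}
    - {"delta_pos":[0,0,0.112],"turn":[0,0,0],"fingers":1}
    - {"delta_pos":[0,0,0.0533],"turn":[0,0,0],"fingers":1}
    - {"delta_pos":[0,0,-0.0267],"turn":[0,0,0],"fingers":1}
    - {"delta_pos":[0,0,-0.1067],"turn":[0,0,0],"fingers":1}
    - {"delta_pos":[0,0,-0.1467],"turn":[0,0,0],"fingers":1}
  force: 100

```text
clock: 9.65
position: [0.4468, 0.2511, 0.245]
ee_rot: [0.866, 0.5, 0.003, -0.001]
ft_force: [1.4, 0.0, -2.4]
grip_width: 0.305
grasp_force: 98.4
```

Run:
```python
from h import *
o=get_obs(); print(o['grip_width'],o['grasp_force'],o['ft_force'],o['joint_pos'].round(2))
c=cam('wrist'); save('w5',c['color']); W=cloud(c); T=(W-o['position'])@Rn.from_quat(o['ee_rot']).as_matrix()
m=(np.abs(T[...,0])<.04)&(np.abs(T[...,1])<.04)&(T[...,2]>.005)&(T[...,2]<.06)
print(m.sum()); p=T[m]
f=p[(p[:,2]>.01)&(p[:,2]<.026)]
print(np.percentile(f,[1,50,99],0).round(4))
h=np.histogram(f[:,2],bins=16,range=(.01,.026));print(h[0])
go([.5827,-.1097,.24],-30)
```

```text
0.3054913658524418 98.44448447227478 [ 1.35899798e+00  1.25339674e-03 -2.36781521e+00] [-0.8   0.07  0.21  1.77 -0.02  1.3  -1.11]
2652
[[ 0.0012 -0.025   0.0105]
 [ 0.0137 -0.0012  0.0176]
 [ 0.0238  0.0226  0.0249]]
[  38   48   28   34   41   41  330 1128  426   61   33   47   53   47
   41   23]
clock 9.7 pos [0.4477 0.2517 0.2478] d [-0.2453  0.2978  0.0067] turn [ 0.0032 -0.0086 -0.0007]
```

View pics/w5.png

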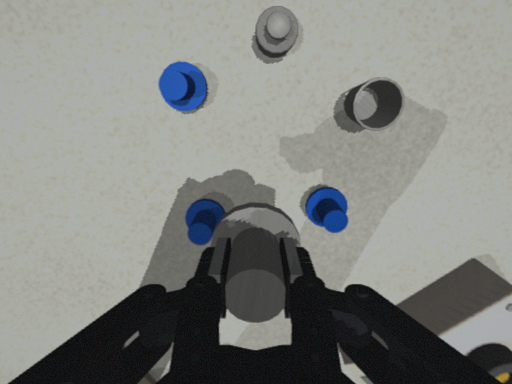

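Wrist view: the plug is held upright between the pads, with its flange arc at about (258,210). The blue ones, the weight (277,30) and the cup (375,103) are untouched. I'll carry it over the collar.

Converted, 0.298 m / 0.75 = 0.3973, -0.245 m / 0.75 = -0.3267.

Call:
move_arm:
  plan:
    - {"delta_pos":[-0.0267,0.032,0],"turn":[0,0,0],"fingers":1}
    - {"delta_pos":[-0.0667,0.08,0],"turn":[0,0,0],"fingers":1}
    - {"delta_pos":[-0.1067,0.1293,0],"turn":[0,0,0],"fingers":1}
    - {"delta_pos":[-0.1467,0.1787,0],"turn":[0,0,0],"fingers":1}
    - {"delta_pos":[-0.1867,0.2267,0],"turn":[0,0,0],"fingers":1}
    - {"delta_pos":[-0.2267,0.276,0],"turn":[0,0,0],"fingers":1}
    - {"delta_pos":[-0.2667,0.3253,0],"turn":[0,0,0],"fingers":1}
    - {"delta_pos":[-0.304,0.3707,0],"turn":[0,0,0],"fingers":1}
    - {"delta_pos":[-0.3267,0.3973,0],"turn":[0,0,0],"fingers":1}
    - {"delta_pos":[-0.3267,0.3973,0.0267],"turn":[0,0,0],"fingers":1}
    - {"delta_pos":[-0.3267,0.3973,0.0533],"turn":[0,0,0],"fingers":1}
    - {"delta_pos":[-0.3267,0.3973,0.0533],"turn":[0,0,0],"fingers":1}

```text
clock: 11.2
position: [0.5804, -0.1103, 0.1995]
ee_rot: [0.866, 0.5, -0.001, -0.001]
ft_force: [-0.3, -0.3, -1.8]
grip_width: 0.302
grasp_force: 98.8
```

Call:
move_arm:
  plan:
    - {"delta_pos":[0,0,0],"turn":[0,0,0],"fingers":1}
    - {"delta_pos":[0,0,0],"turn":[0,0,0],"fingers":1}

```text
clock: 11.45
position: [0.5818, -0.1105, 0.2014]
ee_rot: [0.866, 0.5, 0.001, 0.0]
ft_force: [0.7, 0.3, -1.9]
grip_width: 0.3
grasp_force: 98.8
```

```bash
cat > m4.py <<'E'
from h import *
import sys
from scipy.optimize import least_squares
o=get_obs(); print(o['grip_width'],o['ft_force'].round(1))
c=cam('wrist'); W=cloud(c); Rt=Rn.from_quat(o['ee_rot']).as_matrix(); T=(W-o['position'])@Rt
m=(np.hypot(T[...,0],T[...,1])<.035)&(T[...,2]>.013)&(T[...,2]<.021)
f=T[m]; print('flange',len(f),np.median(f[:,2]))
# outer edge: farthest point per angular bin on camera side
a=np.degrees(np.arctan2(f[:,1],f[:,0])); r=np.hypot(f[:,0],f[:,1]); E=[]
for b in range(-75,75,5):
    k=(a>=b)&(a<b+5)
    if k.sum()>5: E.append(f[k][np.argsort(r[k])[-2]][:2])
E=np.array(E); s=least_squares(lambda q:np.hypot(*(E-q).T)-.026,[0,0],loss='soft_l1',f_scale=.001)
print('plug centre in tool',s.x.round(4),'rms',np.sqrt(np.mean(s.fun**2)).round(4),'world',(o['position']+Rt@np.r_[s.x,.0]).round(4))
g=T[(np.abs(W[...,2]-.112)<.005)&(np.hypot(W[...,0]-.5827,W[...,1]+.1097)<.045)]
print('rim n',len(g))
s=c=cam('side'); W=cloud(c); x,y,z=W[...,0],W[...,1],W[...,2]
p=W[(np.hypot(x-.5827,y+.1097)<.05)&(z>.1)&(z<.115)];print('side rim',len(p),cv2.minEnclosingCircle((p[:,:2]*1000).astype(np.float32)))
p=W[(np.hypot(x-.5827,y+.1097)<.05)&(z>o['position'][2]-.029)&(z<o['position'][2]-.014)]; 
if len(p)>5: print('side flange',len(p),cv2.minEnclosingCircle((p[:,:2]*1000).astype(np.float32)))
save('s4',cv2.resize(c['color'][180:300,240:400],(640,480),interpolation=cv2.INTER_CUBIC))
go([.5827,-.1097,.159],-30)
E
python3 m4.py
```

```text
0.30013452810425756 [ 0.7  0.3 -1.9]
flange 2114 0.01758428095707244
plug centre in tool [-0.0021 -0.0013] rms 0.0002 world [ 0.5796 -0.1116  0.2014]
rim n 2194
side rim 577 ((582.5108032226562, -113.0172119140625), 33.01087951660156)
side flange 258 ((579.1004028320312, -114.9006576538086), 25.98546028137207)
clock 11.55 pos [ 0.5816 -0.1105  0.2011] d [0.0012 0.0005 0.0421] turn [ 0.001  -0.0007 -0.0003]
```

View pics/s4.png

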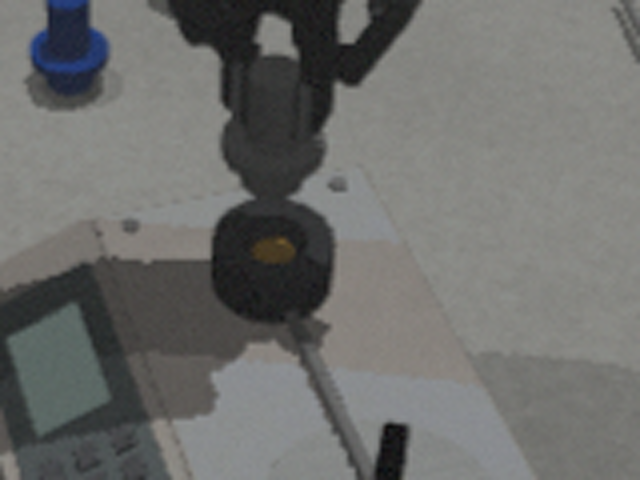

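The side view shows the plug over the collar at (272,190), with the mouth and plunger at (272,248). Both views agree that the plug must shift by tool (3.3, 1.9) mm. I'll lower it in stages.

Converted, 0.05 m / 0.75 = 0.0667, 0.0033 m / 0.75 = 0.0044.

Call:
move_arm:
  plan:
    - {"delta_pos":[0.0044,0.0025,0.0133],"turn":[0,0,0],"fingers":1}
    - {"delta_pos":[0.0044,0.0025,0.04],"turn":[0,0,0],"fingers":1}
    - {"delta_pos":[0.0044,0.0025,0.0507],"turn":[0,0,0],"fingers":1}
    - {"delta_pos":[0.0044,0.0025,0.0573],"turn":[0,0,0],"fingers":1}
    - {"delta_pos":[0.0044,0.0025,0.0627],"turn":[0,0,0],"fingers":1}
    - {"delta_pos":[0.0044,0.0025,0.0667],"turn":[0,0,0],"fingers":1}
    - {"delta_pos":[0.0044,0.0025,0.0667],"turn":[0,0,0],"fingers":1}
  force: 110

```text
clock: 12.42
position: [0.5849, -0.1087, 0.1508]
ee_rot: [0.866, 0.5, 0.0, 0.0]
ft_force: [0.1, 0.1, -2.2]
grip_width: 0.303
grasp_force: 108.1
```

Converted, 0.011 m / 0.75 = 0.0147, 0.009 m / 0.75 = 0.012.

Call:
move_arm:
  plan:
    - {"delta_pos":[0,0,0.004],"turn":[0,0,0],"fingers":1}
    - {"delta_pos":[0,0,0.008],"turn":[0,0,0],"fingers":1}
    - {"delta_pos":[0,0,0.012],"turn":[0,0,0],"fingers":1}
    - {"delta_pos":[0,0,0.0147],"turn":[0,0,0],"fingers":1}
    - {"delta_pos":[0,0,0.0147],"turn":[0,0,0],"fingers":1}
    - {"delta_pos":[0,0,0.0147],"turn":[0,0,0],"fingers":1}

```text
clock: 13.18
position: [0.5849, -0.1087, 0.1402]
ee_rot: [0.866, 0.5, 0.001, 0.0]
ft_force: [-3.2, 1.3, 9.0]
grip_width: 0.298
grasp_force: 108.6
```

Converted, 0.003 m / 0.75 = 0.004, 0.001 m / 0.75 = 0.0013.

Call:
move_arm:
  plan:
    - {"delta_pos":[0,0,0.0013],"turn":[0,0,0],"fingers":1}
    - {"delta_pos":[0,0,0.0027],"turn":[0,0,0],"fingers":1}
    - {"delta_pos":[0,0,0.004],"turn":[0,0,0],"fingers":1}
    - {"delta_pos":[0,0,0.004],"turn":[0,0,0],"fingers":1}
    - {"delta_pos":[0,0,0.004],"turn":[0,0,0],"fingers":1}

```text
clock: 13.8
position: [0.5851, -0.1087, 0.1387]
ee_rot: [0.866, 0.5, 0.001, 0.0]
ft_force: [-8.4, 2.4, 22.7]
grip_width: 0.299
grasp_force: 110.6
```

Run:
```python
from h import *
for n in ['side','wrist']:
    o=get_obs(); c=cam(n); W=cloud(c); x,y,z=W[...,0],W[...,1],W[...,2]
    near=np.hypot(x-.5827,y+.1097)<.04
    if n=='side': save('s6',cv2.resize(c['color'][190:350,240:400],(600,600),interpolation=cv2.INTER_CUBIC))
    for lo,hi in((.1155,.124),(.105,.1145)):
        p=W[near&(z>lo)&(z<hi)]; print(n,lo,len(p),cv2.minEnclosingCircle((p[:,:2]*1000).astype(np.float32)) if len(p)>9 else '',np.median(p[:,2]))
    if n=='wrist':
        f=W[near&(z>.1165)&(z<.1235)]; A=np.c_[f[:,:2],np.ones(len(f))]; print('flange tilt',np.linalg.lstsq(A,f[:,2],rcond=None)[0][:2])
        Rt=Rn.from_quat(o['ee_rot']).as_matrix(); T=(W-o['position'])@Rt; print('flange z in tool',np.median(T[near&(z>.1165)&(z<.1235)][:,2]))
    q=W[(np.hypot(x-.605,y+.268)<.09)&(z>.121)&(z<.135)]
    if len(q)>20:print('bar',cv2.minAreaRect((q[:,:2]*1000).astype(np.float32)))
print(o['ft_force'],o['torque'],o['position'])
```

```text
side 0.1155 205 ((582.5430297851562, -113.3804702758789), 26.20947265625) 0.1197111649936034
side 0.105 203 ((582.7489624023438, -113.31682586669922), 32.333091735839844) 0.11158846025798166
bar ((605.0289916992188, -281.63934326171875), (63.1879997253418, 12.486459732055664), 69.0421371459961)
wrist 0.1155 2136 ((583.9568481445312, -107.79592895507812), 25.465831756591797) 0.1210130371783183
wrist 0.105 1953 ((583.2100219726562, -109.00041961669922), 31.663217544555664) 0.11273592476424979
flange tilt [-0.02228052 -0.04487095]
flange z in tool 0.017625978086337413
[-8.11385491  1.69068478 22.17121366] [ 0.57855609  2.33081141 -0.0339174 ] [ 0.58512457 -0.10872413  0.1386183 ]
```

View pics/s6.png

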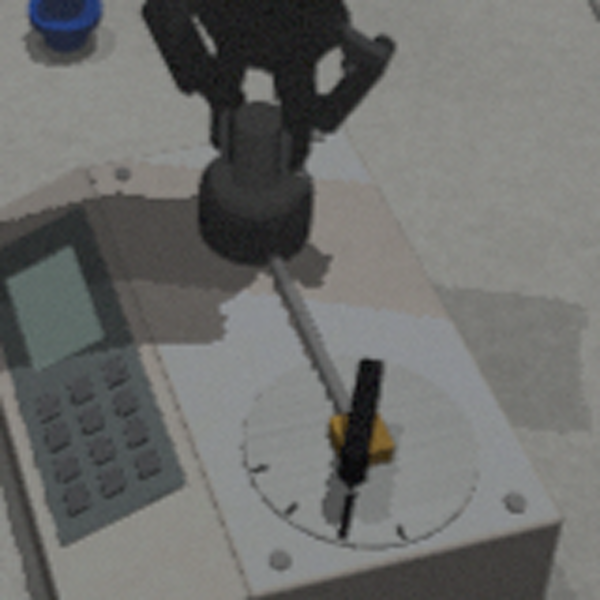

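The side view shows the flange flush on the rim at (257,190): its top is 8.1 mm above the rim, it is concentric, and the handle tip points at the long mark. I'll relieve the side force slightly and press a touch more.

Converted, -0.0007 m / 0.75 = -0.0009, -0.0002 m / 0.75 = -0.0003.

Call:
move_arm:
  plan:
    - {"delta_pos":[-0.0003,-0.0009,0.0007],"turn":[0,0,0],"fingers":1}
    - {"delta_pos":[-0.0003,-0.0009,0.0007],"turn":[0,0,0],"fingers":1}
    - {"delta_pos":[-0.0003,-0.0009,0.0007],"turn":[0,0,0],"fingers":1}
    - {"delta_pos":[-0.0003,-0.0009,0.0007],"turn":[0,0,0],"fingers":1}
    - {"delta_pos":[-0.0003,-0.0009,0.0007],"turn":[0,0,0],"fingers":1}

```text
clock: 14.52
position: [0.5851, -0.1087, 0.1386]
ee_rot: [0.866, 0.5, 0.002, 0.001]
ft_force: [-6.1, 1.7, 23.6]
grip_width: 0.304
grasp_force: 110.6
```

Run:
```python
from h import *
o=get_obs(); c=cam('wrist'); W=cloud(c); x,y,z=W[...,0],W[...,1],W[...,2]
for r0,r1,lo,hi in((.016,.024,.114,.128),(.027,.031,.107,.119)):
    r=np.hypot(x-.5832,y+.109); f=W[(r>r0)&(r<r1)&(z>lo)&(z<hi)]; A=np.c_[f[:,:2],np.ones(len(f))]; print(len(f),np.median(f[:,2]),np.linalg.lstsq(A,f[:,2],rcond=None)[0][:2])
print(o['ft_force'],o['torque'],o['position'],o['grasp_force'])
```

```text
1213 0.12112542735934928 [ 0.00681468 -0.00153634]
1206 0.11281249402054606 [-0.01192498 -0.02000871]
[-6.06290063  1.74120445 23.5851912 ] [0.44705603 2.02240631 0.01879267] [ 0.58507552 -0.10867263  0.13862898] 110.5803644657135
```

```bash
python3 -c "
from workcell import hand_in; print(hand_in())"
```

```text
the job is handed in; nothing more can be done
None
```

I handed the job in at about 14.6 s, with no verdict returned: the valve measured 60.2° after release, and the plug's flange is flush on the collar rim, gripped at about 110 N and pressed down with about 24 N; the weight and the cup were not touched.

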